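Stock the lead-free caddy

TASK

Stock the black caddy for lead-free soldering: stand the three green-capped solder tubes upright together in its round aluminium pot and stand the green reel in its square grey bay. The red tubes and the red reel contain lead: leave them standing where they are. Set each piece down in its place; do not drop or toss it.

Things in the scene. Friction and masses are not known exactly. Their poses are not given: they have to be found in the camera images.
- tube_green_a: a solder dispenser tube with a green cap (lead-free): an upright cylinder 22 mm in diameter and 82 mm tall, about 35 g, the top 22 mm of it the green cap (same diameter), below it clear plastic with silver solder wire inside and a green stripe. It starts standing on the bench mat. Origin at the centre of its underside, z along its axis, up through the cap.
- tube_green_b: a solder dispenser tube with a green cap (lead-free): an upright cylinder 22 mm in diameter and 82 mm tall, about 35 g, the top 22 mm of it the green cap (same diameter), below it clear plastic with silver solder wire inside and a green stripe. It starts standing on the bench mat. Origin at the centre of its underside, z along its axis, up through the cap.
- tube_green_c: a solder dispenser tube with a green cap (lead-free): an upright cylinder 22 mm in diameter and 82 mm tall, about 35 g, the top 22 mm of it the green cap (same diameter), below it clear plastic with silver solder wire inside and a green stripe. It starts standing on the bench mat. Origin at the centre of its underside, z along its axis, up through the cap.
- tube_red_a: a solder dispenser tube with a red cap (leaded): an upright cylinder 22 mm in diameter and 82 mm tall, about 35 g, the top 22 mm of it the red cap (same diameter), below it clear plastic with silver solder wire inside and a red stripe. It starts standing on the bench mat. Origin at the centre of its underside, z along its axis, up through the cap.
- tube_red_b: a solder dispenser tube with a red cap (leaded): an upright cylinder 22 mm in diameter and 82 mm tall, about 35 g, the top 22 mm of it the red cap (same diameter), below it clear plastic with silver solder wire inside and a red stripe. It starts standing on the bench mat. Origin at the centre of its underside, z along its axis, up through the cap.
- reel_green: a solder reel with green flanges (lead-free): a cylinder 54 mm in diameter and 54 mm tall, about 220 g, wound with silver wire between two green flanges, a white paper disc on top. It starts standing on one flange on the bench mat. Origin at the centre of its underside, z along its axis, up.
- reel_red: a solder reel with red flanges (leaded): a cylinder 54 mm in diameter and 54 mm tall, about 220 g, wound with silver wire between two red flanges, a white paper disc on top. It starts standing on one flange on the bench mat. Origin at the centre of its underside, z along its axis, up.
- tube_pot: the caddy's round open aluminium pot, on a square grey foot plate 86 mm wide: inner diameter 68 mm, outer 76 mm, 42 mm tall with a 4 mm base, so 38 mm deep. Three tubes fit, clustered as a triangle, each axis about 19 mm from the pot's centre. Fixed. Origin at the centre of its underside, z up; the inner floor is at z = +4 mm.
- reel_bay: the caddy's square grey open bay: 84 mm square outside, 76 mm inside, walls 20 mm tall, base 4 mm, so 16 mm deep, with a 16 mm wide wire slot in the middle of its -x wall. Fixed. Origin at the centre of its underside; x and y along its sides (y along the row of modules), z up; the inner floor is at z = +4 mm.
- caddy: a fixed black tray with green edging, 104 mm by 302 mm, rim 14 mm tall, on the blue bench mat (mat top 2 mm above the bench). Three modules stand in it in a row, 95 mm apart, in any order: the pot, the bay and a black tip cleaner full of brass wool, 74 mm in diameter, 45 mm tall (not a target). Origin at the centre of its underside; y along the row, z up.
There are look-alikes about, which are no part of the job. Leave any blue or yellow look-alike of the tube_green_a alone.

How it is judged:
By the outcome, as a careful person would: the job done as asked, in the order asked, and still so for the second after the job is handed in, with the robot touching nothing.
It also fails if it takes over 115 s, if anything falls off the work surface, if the arm or the gripper's body presses on something with over 40 N, if the wrist force passes 120 N, or if a joint passes its speed limit or range.

ROBOT

A 7-joint arm with a two-finger parallel gripper is mounted at the origin on the work surface. World frame = base frame: x ahead of the robot, y to its left, z up, the work surface at z = 0. Lengths are in m, angles in degrees, forces in N, time in s.
With the tool pointing down it reaches from about 0.425 to 0.875 m from the base axis. Payload 4.7 kg.
Tool frame: the origin (TCP) lies midway between the tips of the shut fingers; the grasp point (between the pads) lies 19 mm behind it; y points along the fingers, x is the direction in which the jaws open and shut, and the axes are right-handed (so a half turn about y gives the same grasp; the last joint's range is limited). The gripper opens to 87 mm and grips with 3 to 60 N. Pads are 19 mm wide; open, the fingers measure 117 mm over their backs; the gripper's body (75 mm by 190 mm) begins 51 mm behind the grasp point.
Start: joints at [76.095, 18.392, -4.016, 83.108, 1.295, 78.541, -3.26], TCP at [0.165, -0.629, 0.223] pointing down, gripper open.
Joint ranges: [-163.93, 163.93], [-17.29, 119.83], [-79.2, 71.16], [3.27, 140.29], [-89.18, 269.18], [5.43, 117.66], [-154.24, 154.24]. Speed limits (degrees/s): [147.25, 147.25, 180, 180, 180, 180, 180].

INTERFACE

Orientations are given as [roll, pitch, yaw] about the fixed x, y, z axes, in that order (R = Rz(yaw) Ry(pitch) Rx(roll)).
In Python, from cell import env gives the robot as it stands.
- The arm moves only by the tool carry_out, never from a script. Its argument "targets" is a list of rows, each a list of 2 entries, a list of its own where there are three numbers: the shift along the tool's x, y, z in mm, then the turn, a rotation vector about the tool's x, y, z in degrees. A call has 1 to 12 rows; each row shifts and turns the commanded pose from where the row before left it, along the tool's axes as they then stand; what a row does not reach is not made up. A row lasts 1/10 s, in which the tool goes at most 50 mm and 8.59 degrees, less where a joint would pass 70% of its speed; a pose out of reach is approached as far as the arm can. A call with a gripper value outside its range is refused whole. "jaw" is the opening, from 0 (shut) to 1 (fully open), set as the call begins (left out, the last holds). The fingers move at their own pace and stop on an object; "squeeze" is the grip in N (left out, the last holds). Time passes only in rows, so rows that do not move let the fingers close. It gives the time, the measured TCP pose, the force and the opening at its end, in the units of the state.
- env.get_obs(): the state, without advancing time (a new reading comes with each control period).
- env.read_camera(name): name is "side" or "top" or "wrist"; returns the picture (480x640x3 uint8, red, green, blue); there is no depth.
- env.get_calibration(name): a dict with "fx", "fy", "cx", "cy" (pixels), "D" ([k1, k2, p1, p2, k3] as OpenCV has them; the pictures are not rectified), "R" (3x3) and "t" (3): a world point X has camera coordinates R X + t; the wrist camera has in their place "hand_eye" (4x4, takes a point from camera to tool coordinates, whose origin is the TCP and whose axes are the tool frame's). Camera axes: x right, y down, z forward; pixel columns grow to the right and rows downward; lengths in m; the calibration is good to about 2 mm. A picture is of the moment at which its call begins: read the wrist's pose just before it. get_calibration takes no time and is no camera call.
- env.sign_off(): hands the job in, once; it reports no verdict.
Trained networks look in the newest picture that a camera, given by its name, has taken for a name from the list of things; names that differ only in an ending like _2 or _b are one class to them, and where a whole thing is asked for, a point or a joint stands for the part that bears it (a point fixed in the world has none). Each returns a list of dicts, best first, with "p" (0 to 1); they miss things now and then, are a little off and sometimes report something else, mostly with a low value. They report only what shows in the picture. A call takes as long as a camera call. They do not tell look-alikes from the thing itself.
- env.outline_of(camera, label): "mask" (480x640 bool, what is visible of it) and "xy" ([column, row] in pixels, amid what is visible of it).
The state is a dict: "time_s": time; "qpos": joint angles; "joint_velocities": joint speeds; "effort": joint torques, N m; "tool_pos": TCP position; "tool_rot": TCP orientation; "force": force on the tool from outside, world axes, zero at the start; "wrist_torque": the same for the moment, N m; "grip_width": finger opening in m.
Only numpy, scipy, OpenCV 4.12 (cv2) and the standard library are available. Lean on these libraries where they do the work, as an engineer would, in place of code of your own. Each camera call takes 0.05 s, during which the arm holds its last target.

## Working session

There is one attempt and no reset: what is moved stays moved. The work goes in short steps, Python scripts to look and compute and a tool call to move; the robot and the scene stay as the last step left them, time stands still between calls to the robot, and variables do not carry over. Pictures are saved under pics/ and viewed, and the job is handed in when it is done.

Besides the shell and the picture viewer there is one more tool, called after "Call:" as name(argument=value, ...), one argument or row to a line, values as JSON. carry_out: Moves the arm, as the interface text tells. Its arguments: {"type":"object","properties":{"targets":{"type":"array","items":{"type":"array"}},"jaw":{"type":"number"},"squeeze":{"type":"number"}},"required":["targets"]}

```bash
mkdir -p pics; ls; python3 - <<'E'
from cell import env
import cv2,json
o=env.get_obs();print({k:(v if not hasattr(v,'tolist') else v.tolist()) for k,v in o.items()})
for n in ['side','top','wrist']:
    im=env.read_camera(n);cv2.imwrite(f'pics/{n}0.png',im[:,:,::-1]);print(n,env.get_calibration(n))
E
```

```text
pics
{'time_s': 0.0, 'qpos': [76.09319088179045, 18.43928798061903, -4.016218373114223, 83.17772707197493, 1.2966245027975976, 78.54000467000593, -3.26105214749012], 'joint_velocities': [-0.10624517204338854, -0.041195586197277236, -0.06265228389596787, 0.018320046202077035, 0.014510298706502004, 0.011040117516698585, 0.14184442648099527], 'effort': [7.240351806103718e-05, -49.129207134246826, -0.40377273224294186, -31.252580881118774, -0.06401139311492443, 0.04375616437755525, 0.0001411434459441807], 'tool_pos': [0.16490582666808967, -0.6281418015954978, 0.22143427797997567], 'tool_rot': [-90.00723712436402, 0.11167912747493051, -75.28346171036935], 'force': [1.3646705349815087, -0.6912556082883139, -0.35436274868410506], 'wrist_torque': [-0.027625863243148356, -0.02445324246034559, -0.00159654739986378], 'grip_width': 0.08700787253594851}
side {'fx': 458.86586081530777, 'fy': 458.86586081530777, 'cx': 323.49372630222973, 'cy': 246.8031493918383, 'D': array([0.0344555, 0.       , 0.       , 0.       , 0.       ]), 'R': array([[ 9.41499200e-01, -3.37015200e-01, -1.04770720e-04],
    
[... 399 characters left out ...]
0186415],
       [-0.98112197, -0.0180264 , -0.19254797],
       [ 0.19255002,  0.00163775, -0.98128579]]), 't': array([0.0018725 , 0.49720281, 0.73130774])}
wrist {'fx': 351.41699704005214, 'fy': 351.41699704005214, 'cx': 319.94924703706823, 'cy': 239.4083007705336, 'D': array([-0.01986849,  0.        ,  0.        ,  0.        ,  0.        ]), 'hand_eye': array([[ 9.99999293e-01,  1.09506864e-03,  4.63715948e-04,
        -2.55909632e-04],
       [-1.57989814e-04, -2.64144611e-01,  9.64483074e-01,
        -1.62697646e-01],
       [ 1.17866324e-03, -9.64482465e-01, -2.64144251e-01,
         7.31839651e-02],
       [ 0.00000000e+00,  0.00000000e+00,  0.00000000e+00,
         1.00000000e+00]])}
```

View pictures.

View pics/top0.png

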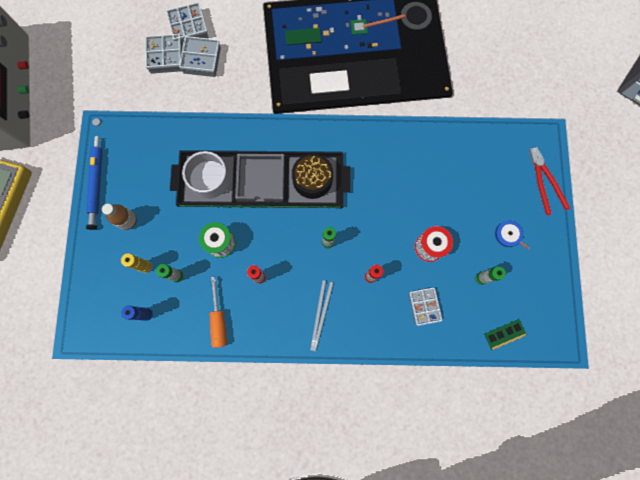

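View pics/side0.png

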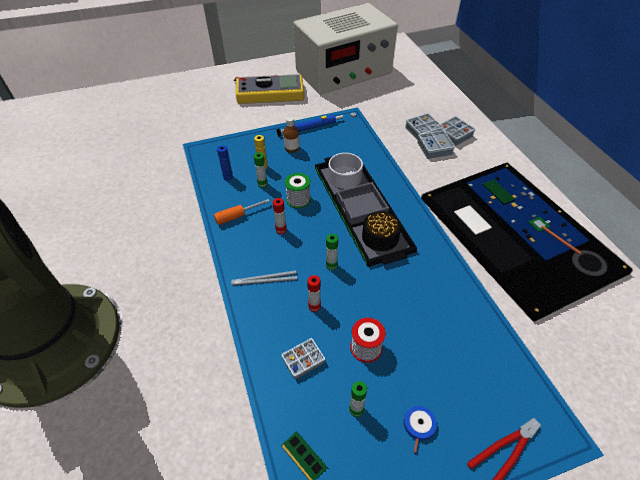

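View pics/wrist0.png

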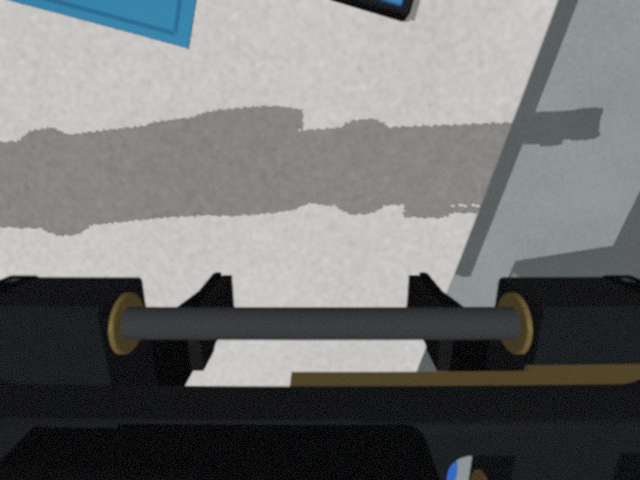

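```bash
cat > h.py <<'E'
from cell import env
import numpy as np,cv2
from scipy.optimize import least_squares
from scipy.spatial.transform import Rotation as Rn
C={n:env.get_calibration(n) for n in('top','side')}
def proj(n,P,T=None):
    c=C[n] if n in C else None
    K=np.array([[c['fx'],0,c['cx']],[0,c['fy'],c['cy']],[0,0,1]])
    return cv2.projectPoints(np.asarray(P,float).reshape(-1,3),cv2.Rodrigues(c['R'])[0],c['t'],K,c['D'])[0][:,0]
def ray(n,uv):
    c=C[n];K=np.array([[c['fx'],0,c['cx']],[0,c['fy'],c['cy']],[0,0,1]])
    p=cv2.undistortPoints(np.array([[uv]],float),K,c['D'])[0,0]
    return -c['R'].T@c['t'],c['R'].T@np.array([p[0],p[1],1])
def plane(n,uv,z):
    o,d=ray(n,uv);return o+d*(z-o[2])/d[2]
def cyl(x,y,z0,z1,r):
    a=np.linspace(0,2*np.pi,48,endpoint=False)
    return np.array([[x+r*np.cos(t),y+r*np.sin(t),z] for z in(z0,z1) for t in a])
def hull(n,P):
    m=np.zeros((480*4,640*4),np.uint8);h=cv2.convexHull(proj(n,P).astype(np.float32))
    return h
def hc(n,P):
    M=cv2.moments(hull(n,P));return np.array([M['m10']/M['m00'],M['m01']/M['m00']])
E
cat > loc.py <<'E'
from h import *
for n in('top','side'):
    env.read_camera(n)
    for l in ['tube_green_a','tube_red_a','reel_green','reel_red','tube_pot','reel_bay','caddy']:
        for r in env.outline_of(n,l):
            m=r['mask'];ys,xs=np.nonzero(m)
            print(n,l,round(r['p'],2),np.round(r['xy']),m.sum(),'cen',xs.mean().round(1),ys.mean().round(1),'bb',xs.min(),xs.max(),ys.min(),ys.max(),'z~.04',plane(n,(xs.mean(),ys.mean()),.043).round(3)[:2])
E
python3 loc.py
```

```text
top tube_green_a 0.96 [138. 312.] 384 cen 137.1 312.8 bb 122 153 306 320 z~.04 [0.369 0.305]
top tube_green_a 0.69 [326. 236.] 249 cen 327.6 236.7 bb 321 334 227 247 z~.04 [ 0.504 -0.009]
top tube_green_a 0.64 [488. 276.] 312 cen 489.7 274.9 bb 476 503 267 283 z~.04 [ 0.443 -0.283]
top tube_green_a 0.61 [169. 272.] 324 cen 169.9 272.6 bb 157 183 264 281 z~.04 [0.437 0.256]
top tube_green_a 0.57 [138. 262.] 366 cen 136.1 262.9 bb 122 151 254 272 z~.04 [0.453 0.315]
top tube_red_a 0.8 [370. 270.] 241 cen 373.0 273.1 bb 364 382 264 282 z~.04 [ 0.443 -0.086]
top tube_red_a 0.69 [258. 273.] 229 cen 256.7 274.1 bb 248 265 265 283 z~.04 [0.437 0.11 ]
top tube_red_a 0.52 [170. 272.] 327 cen 170.4 272.7 bb 158 183 264 281 z~.04 [0.437 0.256]
top reel_green 0.93 [220. 238.] 1034 cen 217.5 239.5 bb 199 236 222 257 z~.04 [0.495 0.179]
top reel_green 0.44 [210. 175.] 2313 cen 208.3 177.4 bb 183 234 150 201 z~.04 [0.606 0.202]
top reel_red 0.75 [434. 245.] 1055 cen 432.7 243.4 bb 414 452 226 262 z~.04 [ 0.495 -0.189]
top tube_pot 0.89 [209. 174.] 2290 cen 208.5 177.4 bb 183 233 150 201 z~.04 [0.60
[... 860 characters left out ...]
93.] 433 cen 314.0 292.7 bb 307 320 275 311 z~.04 [ 0.443 -0.086]
side reel_green 0.91 [296. 190.] 748 cen 297.8 190.3 bb 286 310 173 207 z~.04 [0.494 0.167]
side reel_red 0.89 [368. 338.] 1289 cen 366.9 339.6 bb 350 384 317 362 z~.04 [ 0.494 -0.2  ]
side reel_red 0.6 [261. 170.] 338 cen 260.3 169.0 bb 254 267 152 187 z~.04 [0.438 0.258]
side tube_pot 0.97 [345. 173.] 1281 cen 344.0 171.4 bb 322 367 152 193 z~.04 [0.607 0.189]
side reel_bay 0.62 [359. 200.] 1372 cen 360.6 201.2 bb 336 388 182 223 z~.04 [0.605 0.093]
side reel_bay 0.29 [345. 174.] 1301 cen 344.1 171.5 bb 321 368 152 194 z~.04 [0.607 0.189]
side caddy 0.61 [364. 224.] 1535 cen 367.4 221.7 bb 314 416 158 265 z~.04 [0.596 0.036]
```

```bash
cat > fit.py <<'E'
from h import *
T={'a(mid)':((327.6,236.7),(331.4,251.3),.084,.011),'b(left)':((169.9,272.6),(260.4,168.6),.084,.011),'c(right)':((489.6,274.8),None,.084,.011),
'reelG':((217.5,239.5),(297.8,190.3),.056,.027),'reelR':((432.7,243.4),(366.9,339.6),.056,.027),'redL':((256.7,274.1),(279.2,215.2),.084,.011),'redR':((373,273.1),(314,292.7),.084,.011),'yel':((136.1,262.9),None,.084,.011)}
m=[r for r in env.outline_of('side','tube_green_a')]
for k,(t,s,zt,r) in T.items():
    out=[]
    for use in((1,0),(0,1),(1,1)):
        if s is None and use!=(1,0): continue
        def f(p):
            e=[]
            P=cyl(p[0],p[1],.002,zt,r)
            if use[0]: e.append(hc('top',P)-t)
            if use[1]: e.append(hc('side',P)-s)
            return np.concatenate(e)
        q=least_squares(f,plane('top',t,.04)[:2],diff_step=1e-4)
        out.append((q.x.round(4).tolist(),np.abs(q.fun).max().round(2)))
    print(k,out)
E
python3 fit.py
python3 - <<'E'
from h import *
im=env.read_camera('top')[:,:,::-1];c=im[140:215,165:355];cv2.imwrite('pics/tc.png',cv2.resize(c,None,fx=4.2,fy=4.2,interpolation=cv2.INTER_CUBIC))
im=env.read_camera('side')[:,:,::-1];c=im[140:280,240:430];cv2.imwrite('pics/sc.png',cv2.resize(c,None,fx=4,fy=4,interpolation=cv2.INTER_CUBIC))
c=im[120:220,200:320];
E
```

```text
a(mid) [([0.5025, -0.0087], np.float64(0.0)), ([0.5029, -0.0117], np.float64(0.0)), ([0.5028, -0.0098], np.float64(0.74))]
b(left) [([0.4365, 0.2547], np.float64(0.0)), ([0.4383, 0.257], np.float64(0.0)), ([0.4371, 0.2551], np.float64(0.65))]
c(right) [([0.4427, -0.2813], np.float64(0.0))]
reelG [([0.4973, 0.1814], np.float64(0.0)), ([0.4983, 0.1806], np.float64(0.0)), ([0.4977, 0.1812], np.float64(0.33))]
reelR [([0.4974, -0.191], np.float64(0.0)), ([0.4974, -0.1935], np.float64(0.0)), ([0.4975, -0.1923], np.float64(0.71))]
redL [([0.4364, 0.1089], np.float64(0.0)), ([0.4378, 0.1094], np.float64(0.0)), ([0.437, 0.109], np.float64(0.33))]
redR [([0.4417, -0.0854], np.float64(0.0)), ([0.4428, -0.0878], np.float64(0.0)), ([0.4423, -0.0864], np.float64(0.59))]
yel [([0.4519, 0.313], np.float64(0.0))]
```

View pics/tc.png

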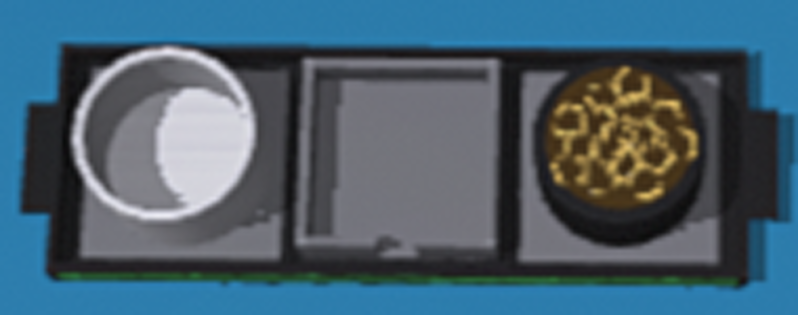

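View pics/sc.png

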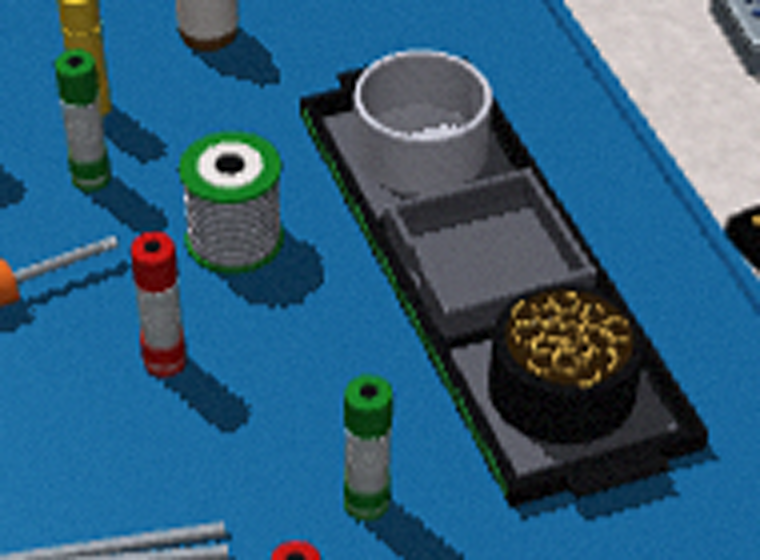

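```bash
python3 - <<'E'
from h import *
t=lambda x,y:((x+.5)/4.2-.5+165,(y+.5)/4.2-.5+140)
s=lambda x,y:((x+.5)/4-.5+240,(y+.5)/4-.5+140)
def tri(a,b):
    f=lambda p:np.concatenate([proj('top',p)[0]-a,proj('side',p)[0]-b])
    q=least_squares(f,[.6,.2,.05]);return q.x.round(4),q.fun.round(2)
def rimfit(a,b):
    # center of bbox of rim circle outer
    bb=lambda n,p:(lambda q:(q.min(0)+q.max(0))/2)(proj(n,cyl(*p[:2],p[2],p[2]+1e-6,.038)))
    f=lambda p:np.concatenate([bb('top',p)-a,bb('side',p)-b]); q=least_squares(f,[.6,.2,.05]);
    print(q.x.round(4),q.fun.round(2),[np.ptp(proj(n,cyl(*q.x[:2],q.x[2],q.x[2]+1e-6,.038)),axis=0) for n in('top','side')])
    for z in(.046,.048,.05):
        f2=lambda p:f([p[0],p[1],z]); q=least_squares(f2,[.6,.2]);print(z,q.x.round(4),q.fun.round(2))
rimfit(np.array(t(164,132.5)),np.array(s(423.5,95)))
print('tray corners side/top: ')
for n,uv in(('top FL',t(52,275)),('top FR',t(745,283)),('top BL',t(62,45)),('top BR',t(748,52)),('top bayFL',t(300,250)),('top bayFR',t(499,255)),('top bayBL',t(303,60)),('top bayBR',t(500,60))):
    print(n,plane('top',uv,.016 if 'bay' not in n else .026).round(4))
for n,uv in (('bay near-left',s(380,213)),('bay far-left',s(528,171)),('bay far-right',s(597,275)),('tray NL',s(303,103)),('tray FR',s(707,437)),('tray NR',s(512,492))):
    print(n,plane('side',uv,.016 if 'bay' not in n else .026).round(4))
E
```

```text
[0.6172 0.2102 0.0463] [ 0.04 -0.25 -0.3   0.11] [array([43.30319039, 41.23685134]), array([34.73886855, 22.76925433])]
0.046 [0.6173 0.2103] [ 0.   -0.25 -0.28  0.17]
0.048 [0.6166 0.2094] [ 0.23 -0.25 -0.39 -0.22]
0.05 [0.6159 0.2085] [ 0.45 -0.25 -0.5  -0.6 ]
tray corners side/top: 
top FL [0.5622 0.2618 0.016 ]
top FR [ 0.5642 -0.0347  0.016 ]
top BL [0.6664 0.2654 0.016 ]
top BR [ 0.6688 -0.0352  0.016 ]
top bayFL [0.5724 0.1545 0.026 ]
top bayFR [0.5718 0.0702 0.026 ]
top bayBL [0.6575 0.1576 0.026 ]
top bayBR [0.6591 0.0725 0.026 ]
bay near-left [0.5705 0.1505 0.026 ]
bay far-left [0.6575 0.154  0.026 ]
bay far-right [0.6596 0.0698 0.026 ]
tray NL [0.5647 0.2592 0.016 ]
tray FR [ 0.6686 -0.0393  0.016 ]
tray NR [ 0.5665 -0.0385  0.016 ]
```

Call:
carry_out(
  targets=[
    [[0,0,0],[0,-7.65,0]],
    [[0,0,0],[0,-7.65,0]],
    [[-16,0,41],[0,0,0]],
    [[-16,0,41],[0,0,0]],
    [[-16,0,41],[0,0,0]],
    [[-16,0,41],[0,0,0]],
    [[-16,0,41],[0,0,0]],
    [[-16,0,41],[0,0,0]],
    [[-16,0,41],[0,0,0]],
    [[-16,0,41],[0,0,0]],
    [[-16,0,41],[0,0,0]],
    [[-16,0,41],[0,0,0]],
  ],
  jaw=1.0,
  squeeze=15,
)

```text
time_s: 2.3
tool_pos: [0.441, -0.2837, 0.2229]
tool_rot: [-90.0, -0.1, -60.0]
force: [0.8, -0.8, -0.1]
grip_width: 0.0872
```

Call:
carry_out(
  targets=[
    [[0,0,0],[0,0,0]],
    [[0,0,0],[0,0,0]],
  ],
)

```text
time_s: 2.5
tool_pos: [0.4407, -0.2842, 0.2227]
tool_rot: [-90.0, -0.0, -59.8]
force: [-0.5, -0.3, 0.1]
grip_width: 0.0872
```

```bash
cat >> h.py <<'E'
def wcam():
    o=env.get_obs();im=env.read_camera('wrist');c=env.get_calibration('wrist')
    Rt=Rn.from_euler('xyz',o['tool_rot'],degrees=True).as_matrix();T=np.eye(4);T[:3,:3]=Rt;T[:3,3]=o['tool_pos']
    Wc=T@c['hand_eye'];Cw=np.linalg.inv(Wc)
    C['wrist']=dict(fx=c['fx'],fy=c['fy'],cx=c['cx'],cy=c['cy'],D=c['D'],R=Cw[:3,:3],t=Cw[:3,3])
    return im,o
def plan(o,x,y,z,yaw=None):
    p=np.array(o['tool_pos']);w=o['tool_rot'][2]
    a=np.deg2rad(w);d=np.array([x,y,z])-p
    print('pose',p.round(4),np.round(o['tool_rot'],2),'shift tool mm x,y,z',(1000*np.array([d[0]*np.cos(a)+d[1]*np.sin(a),-d[2],-d[0]*np.sin(a)+d[1]*np.cos(a)])).round(1))
E
python3 - <<'E'
from h import *
im,o=wcam();cv2.imwrite('pics/w1.png',im[:,:,::-1])
plan(o,.4427,-.2813,.053);print(proj('wrist',[[.4427,-.2813,.084],[.4427,-.2813,.002]]))
for r in env.outline_of('wrist','tube_green_a'):
    m=r['mask'];ys,xs=np.nonzero(m);print(r['p'],xs.mean(),ys.mean(),xs.min(),xs.max(),ys.min(),ys.max())
E
```

```text
pose [ 0.4407 -0.2842  0.2227] [-9.002e+01 -3.000e-02 -5.981e+01] shift tool mm x,y,z [ -1.5 169.7   3.2]
[[318.03046541 225.61963088]
 [318.38532557 208.80211012]]
0.87 319.23483870967743 220.02967741935484 307 331 201 238
0.76 92.81893004115226 12.260905349794239 50 120 0 31
```

View pics/w1.png

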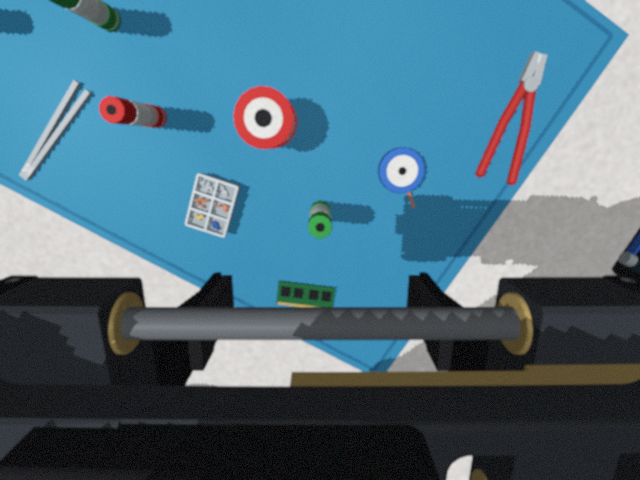

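Call:
carry_out(
  targets=[
    [[0,35,2],[0,0,0]],
    [[0,40,0],[0,0,0]],
    [[0,40,0],[0,0,0]],
    [[0,30,0],[0,0,0]],
    [[0,16,0],[0,0,0]],
    [[0,10,0],[0,0,0]],
    [[0,0,0],[0,0,0]],
  ],
)

```text
time_s: 3.3
tool_pos: [0.4403, -0.2848, 0.0503]
tool_rot: [-90.1, 0.1, -60.1]
force: [0.7, 0.1, -0.2]
grip_width: 0.0869
```

Call:
carry_out(
  targets=[
    [[0,0,0],[0,0,0]],
    [[0,0,0],[0,0,0]],
    [[0,0,0],[0,0,0]],
    [[0,0,0],[0,0,0]],
    [[0,0,0],[0,0,0]],
    [[0,0,0],[0,0,0]],
    [[0,0,0],[0,0,0]],
    [[0,0,0],[0,0,0]],
  ],
  jaw=0.0,
  squeeze=15,
)

```text
time_s: 4.1
tool_pos: [0.4418, -0.2841, 0.0515]
tool_rot: [-90.0, -0.0, -60.0]
force: [-0.6, -0.2, 0.9]
grip_width: 0.0307
```

```bash
python3 - <<'E'
from h import *
im,o=wcam();cv2.imwrite('pics/w2.png',im[:,:,::-1]);plan(o,.4427,-.2813,.22);print(o['grip_width'],o['force'])
E
```

```text
pose [ 0.4418 -0.2841  0.0515] [-90.01  -0.   -59.98] shift tool mm x,y,z [  -1.9 -168.5    2.2]
0.030714077067466445 [-0.57290017 -0.21222102  0.88744361]
```

View pics/w2.png

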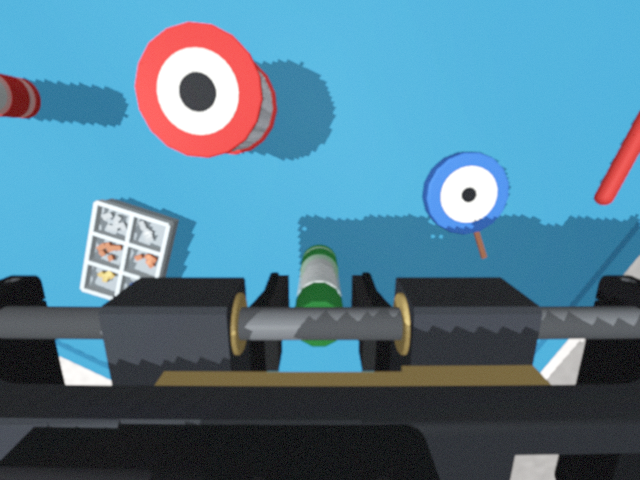

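Call:
carry_out(
  targets=[
    [[0,0,0],[0,0,0]],
    [[0,0,0],[0,0,0]],
    [[0,0,0],[0,0,0]],
    [[0,0,0],[0,0,0]],
    [[0,0,0],[0,0,0]],
  ],
)

```text
time_s: 4.65
tool_pos: [0.4418, -0.284, 0.0515]
tool_rot: [-90.0, 0.0, -60.0]
force: [0.1, -0.3, -0.9]
grip_width: 0.0215
```

Call:
carry_out(
  targets=[
    [[0,-10,0],[0,0,0]],
    [[0,-30,0],[0,0,0]],
    [[0,-40,0],[0,0,0]],
    [[0,-40,0],[0,0,0]],
    [[0,-20,0],[0,0,0]],
    [[0,0,0],[0,0,0]],
    [[0,0,0],[0,0,0]],
  ],
)

```text
time_s: 5.35
tool_pos: [0.4417, -0.2841, 0.1917]
tool_rot: [-90.0, -0.0, -60.0]
force: [0.3, -0.4, -1.0]
grip_width: 0.0213
```

```bash
python3 - <<'E'
from h import *
im,o=wcam();cv2.imwrite('pics/w3.png',im[:,:,::-1]);print(o['grip_width'],o['force'])
phi=np.deg2rad(210);plan(o,.616+.0185*np.cos(phi),.209+.0185*np.sin(phi),.19)
for z in(.084,.002):
  g=np.array(o['tool_pos']);print(proj('wrist',[g[0],g[1],g[2]+.051-.02+ -(.084-z)+.002]))
E
```

```text
0.021283382890536315 [ 0.34090499 -0.38155257 -0.9909925 ]
pose [ 0.4417 -0.2841  0.1917] [-9.000e+01 -4.000e-02 -5.999e+01] shift tool mm x,y,z [-339.8    1.7  379.1]
[[319.59542888 327.73073638]]
[[319.64548781 262.4874131 ]]
```

View pics/w3.png

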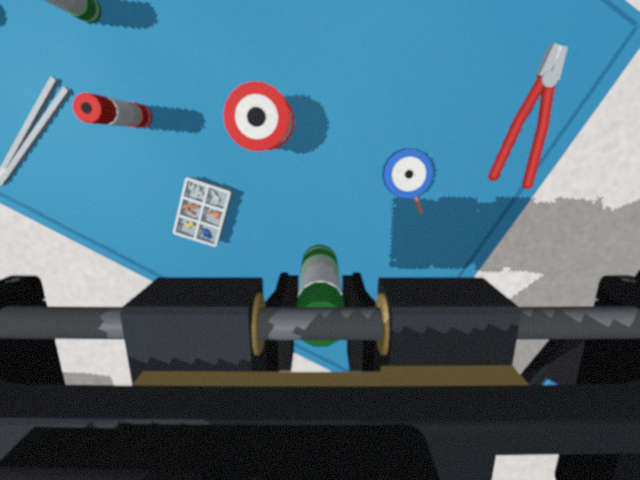

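Call:
carry_out(
  targets=[
    [[-14,0,16],[0,0,0]],
    [[-28,0,31],[0,0,0]],
    [[-32,0,36],[0,0,0]],
    [[-32,0,36],[0,0,0]],
    [[-32,0,36],[0,0,0]],
    [[-32,0,36],[0,0,0]],
    [[-32,0,36],[0,0,0]],
    [[-32,0,36],[0,0,0]],
    [[-32,0,36],[0,0,0]],
    [[-32,0,35],[0,0,0]],
    [[-28,0,31],[0,0,0]],
    [[-14,0,14],[0,0,0]],
  ],
)

```text
time_s: 6.6
tool_pos: [0.5985, 0.2049, 0.1892]
tool_rot: [-90.1, 0.2, -59.7]
force: [-0.6, -0.9, 0.1]
grip_width: 0.0211
```

Call:
carry_out(
  targets=[
    [[0,0,0],[0,0,0]],
    [[0,0,0],[0,0,0]],
    [[0,0,0],[0,0,0]],
  ],
)

```text
time_s: 6.9
tool_pos: [0.5997, 0.1977, 0.1904]
tool_rot: [-90.1, -0.0, -60.1]
force: [-0.3, 0.1, -0.0]
grip_width: 0.0217
```

```bash
python3 - <<'E'
from h import *
im,o=wcam();cv2.imwrite('pics/w4.png',im[:,:,::-1]);print(o['grip_width'],o['force'])
phi=np.deg2rad(210);plan(o,.616+.0185*np.cos(phi),.209+.0185*np.sin(phi),.06)
q=proj('wrist',cyl(.616,.209,.047,.0471,.038)).astype(np.float32);print('rim pred bbox',q.min(0),q.max(0))
v=im[:,:,::-1].copy();cv2.polylines(v,[q[:48].astype(int)],True,(0,0,255),1);cv2.imwrite('pics/w4b.png',v)
for n in('top','side'): cv2.imwrite(f'pics/{n}4.png',cv2.resize(env.read_camera(n)[120:300,150:450,::-1],None,fx=2.6,fy=2.6))
E
```

```text
0.021699566770878177 [-0.26013763  0.13105421 -0.02556846]
pose [0.5997 0.1977 0.1904] [-9.014e+01 -4.000e-02 -6.011e+01] shift tool mm x,y,z [ -1.6 130.4   1.3]
rim pred bbox [274.6107  161.59279] [360.97067 247.10034]
```

View pics/w4b.png

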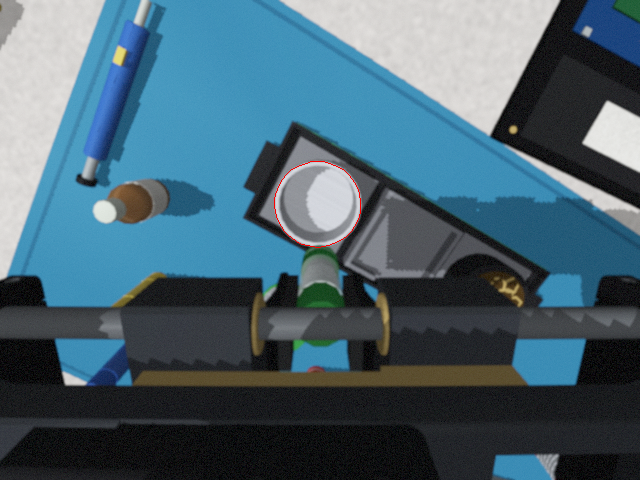

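View pics/side4.png

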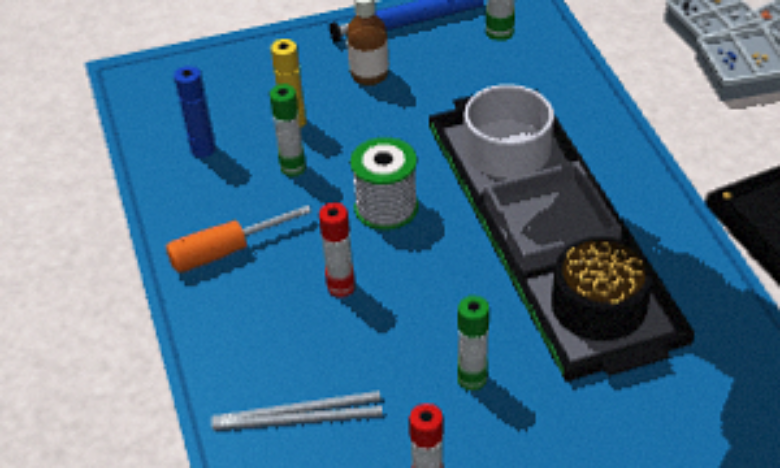

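Call:
carry_out(
  targets=[
    [[-1.5,0,1.5],[0,0,0]],
    [[0,30,0],[0,0,0]],
    [[0,35,0],[0,0,0]],
    [[0,30,0],[0,0,0]],
    [[0,20,0],[0,0,0]],
    [[0,10,0],[0,0,0]],
    [[0,0,0],[0,0,0]],
    [[0,0,0],[0,0,0]],
    [[0,0,0],[0,0,0]],
  ],
)

```text
time_s: 7.95
tool_pos: [0.6015, 0.2024, 0.0682]
tool_rot: [-89.8, -0.0, -60.0]
force: [0.7, 0.2, -0.0]
grip_width: 0.0216
```

Call:
carry_out(
  targets=[
    [[0,2,0],[0,0,0]],
    [[0,0,0],[0,0,0]],
    [[0,0,0],[0,0,0]],
  ],
)

```text
time_s: 8.25
tool_pos: [0.6006, 0.2019, 0.0648]
tool_rot: [-90.0, -0.0, -60.0]
force: [1.0, -0.7, -0.5]
grip_width: 0.0217
```

Call:
carry_out(
  targets=[
    [[0,2,0],[0,0,0]],
    [[0,0,0],[0,0,0]],
    [[0,0,0],[0,0,0]],
  ],
)

```text
time_s: 8.55
tool_pos: [0.6003, 0.2019, 0.0623]
tool_rot: [-90.0, 0.0, -60.0]
force: [-0.2, 0.0, -0.4]
grip_width: 0.0213
```

Call:
carry_out(
  targets=[
    [[0,2,0],[0,0,0]],
    [[0,0,0],[0,0,0]],
    [[0,0,0],[0,0,0]],
  ],
)

```text
time_s: 8.85
tool_pos: [0.6003, 0.2019, 0.0604]
tool_rot: [-90.0, 0.0, -60.0]
force: [-0.7, 0.2, -0.4]
grip_width: 0.0217
```

Call:
carry_out(
  targets=[
    [[0,1,0],[0,0,0]],
    [[0,0,0],[0,0,0]],
    [[0,0,0],[0,0,0]],
  ],
)

```text
time_s: 9.15
tool_pos: [0.6005, 0.202, 0.0595]
tool_rot: [-90.0, 0.0, -60.0]
force: [-0.2, 0.8, 0.3]
grip_width: 0.0215
```

Call:
carry_out(
  targets=[
    [[0,1,0],[0,0,0]],
    [[0,0,0],[0,0,0]],
    [[0,0,0],[0,0,0]],
  ],
)

```text
time_s: 9.45
tool_pos: [0.6008, 0.2022, 0.0595]
tool_rot: [-89.9, -0.0, -60.0]
force: [-1.3, -0.0, 5.0]
grip_width: 0.0219
```

```bash
python3 - <<'E'
from h import *
im,o=wcam();cv2.imwrite('pics/w5.png',im[:,:,::-1]);plan(o,.6,.2,.06);print(o['force'])
E
```

```text
pose [0.6008 0.2022 0.0595] [-8.995e+01 -2.000e-02 -5.998e+01] shift tool mm x,y,z [ 1.5 -0.5 -1.8]
[-1.31496586 -0.01480626  4.99885384]
```

View pics/w5.png

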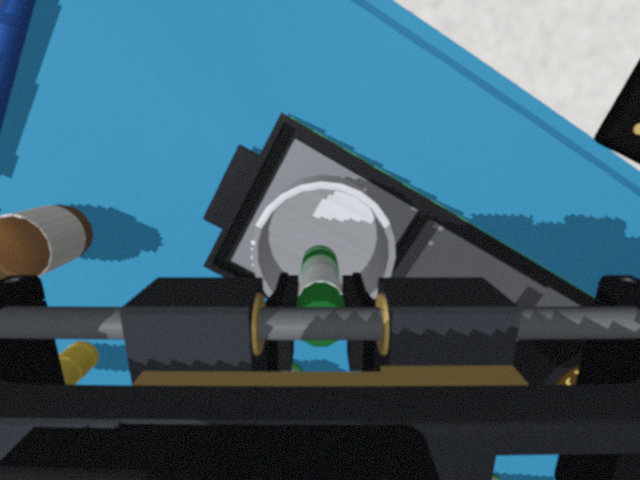

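Call:
carry_out(
  targets=[
    [[0,0,0],[0,0,0]],
    [[0,0,0],[0,0,0]],
    [[0,0,0],[0,0,0]],
    [[0,0,0],[0,0,0]],
    [[0,0,0],[0,0,0]],
  ],
  jaw=0.5,
)

```text
time_s: 10.0
tool_pos: [0.6003, 0.2019, 0.0583]
tool_rot: [-90.0, 0.0, -60.0]
force: [-0.1, 1.1, 0.6]
grip_width: 0.0427
```

Call:
carry_out(
  targets=[
    [[0,-15,0],[0,0,0]],
    [[0,-30,0],[0,0,0]],
    [[0,-40,0],[0,0,0]],
    [[0,-40,0],[0,0,0]],
    [[0,0,0],[0,8.57,0]],
    [[0,0,0],[0,-8.57,0]],
    [[0,0,0],[0,0,0]],
  ],
)

```text
time_s: 10.7
tool_pos: [0.6007, 0.2023, 0.185]
tool_rot: [-89.9, -0.0, -59.9]
force: [0.8, -0.3, 0.6]
grip_width: 0.0437
```

```bash
python3 - <<'E'
from h import *
im,o=wcam();cv2.imwrite('pics/w6.png',im[:,:,::-1]);plan(o,.5028,-.0098,.19);print(o['grip_width'])
for r in env.outline_of('wrist','tube_green_a'):
    m=r['mask'];ys,xs=np.nonzero(m);print(r['p'],xs.mean(),ys.mean(),xs.min(),xs.max(),ys.min(),ys.max())
def f(p):return hc('wrist',cyl(p[0],p[1],.01,.092,.011))
print(f((.6003,.202)))
E
```

```text
pose [0.6007 0.2023 0.185 ] [-8.991e+01 -3.000e-02 -5.991e+01] shift tool mm x,y,z [ 134.4   -5.  -191. ]
0.04373312064540749
0.63 318.9882005899705 233.09046214355948 306 332 211 255
[319.77325973 235.03531189]
```

View pics/w6.png

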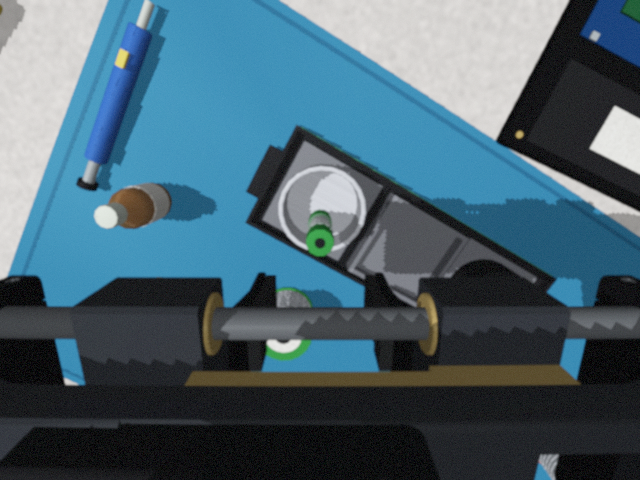

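Call:
carry_out(
  targets=[
    [[22,0,-32],[0,0,0]],
    [[22,0,-32],[0,0,0]],
    [[22,0,-32],[0,0,0]],
    [[22,0,-32],[0,0,0]],
    [[22,0,-32],[0,0,0]],
    [[24,-5,-31],[0,0,0]],
  ],
)

```text
time_s: 11.4
tool_pos: [0.5006, -0.0107, 0.1881]
tool_rot: [-90.1, 0.0, -60.1]
force: [-0.3, -0.7, -0.1]
grip_width: 0.0433
```

Call:
carry_out(
  targets=[
    [[0,0,0],[0,-8.5,0]],
    [[0,0,0],[0,-8.5,0]],
    [[0,0,0],[0,-8.5,0]],
    [[0,0,0],[0,-8.5,0]],
    [[0,0,0],[0,-8.5,0]],
    [[0,0,0],[0,-8.5,0]],
    [[0,0,0],[0,-8.5,0]],
    [[0,0,0],[0,-0.5,0]],
    [[0,0,0],[0,0,0]],
    [[0,0,0],[0,0,0]],
  ],
)

```text
time_s: 12.4
tool_pos: [0.502, -0.0096, 0.1885]
tool_rot: [-90.0, 0.0, -0.2]
force: [0.2, 0.3, 0.8]
grip_width: 0.0433
```

```bash
cat > look.py <<'E'
from h import *
import sys
def look(name,x,y,z,target):
    im,o=wcam();cv2.imwrite(f'pics/{name}.png',im[:,:,::-1])
    print('pred cen',hc('wrist',cyl(x,y,.002,.084,.011)).round(1))
    for r in env.outline_of('wrist','tube_green_a'):
        ys,xs=np.nonzero(r['mask']);u=np.array([xs.mean(),ys.mean()])
        q=least_squares(lambda p:hc('wrist',cyl(p[0],p[1],.002,.084,.011))-u,[x,y],diff_step=1e-4)
        print(round(r['p'],2),u.round(1),'fit',q.x.round(4))
    plan(o,x,y,z);print('grip',o['grip_width'],o['force'])
n,x,y,z=sys.argv[1],*map(float,sys.argv[2:5]);look(n,x,y,z,0)
E
python3 look.py w7 .5028 -.0098 .051
```

```text
pred cen [319.7 230.6]
0.74 [319.4 230.8] fit [ 0.5026 -0.01  ]
pose [ 0.502  -0.0096  0.1885] [-90.     0.    -0.16] shift tool mm x,y,z [  0.8 137.5  -0.2]
grip 0.04327545912622274 [0.2461347  0.27713477 0.83318334]
```

View pics/w7.png

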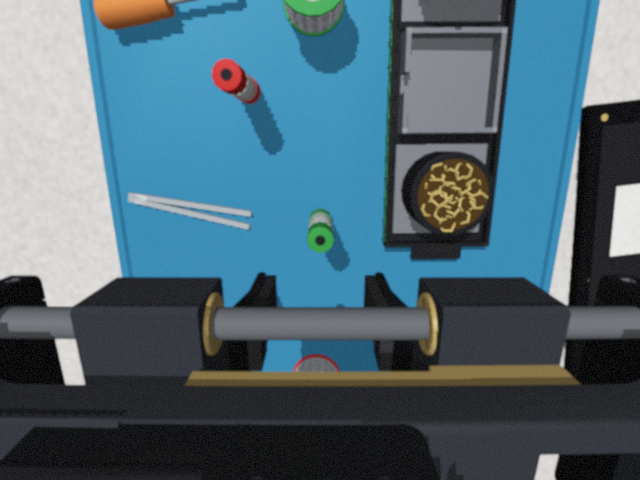

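Call:
carry_out(
  targets=[
    [[1,25,0],[0,0,0]],
    [[0,40,0],[0,0,0]],
    [[0,40,0],[0,0,0]],
    [[0,22,0],[0,0,0]],
    [[0,10,0],[0,0,0]],
    [[0,0,0],[0,0,0]],
  ],
)

```text
time_s: 13.1
tool_pos: [0.5023, -0.0095, 0.0506]
tool_rot: [-90.0, 0.1, -0.0]
force: [0.1, -0.1, -0.2]
grip_width: 0.0433
```

Call:
carry_out(
  targets=[
    [[0,0,0],[0,0,0]],
    [[0,0,0],[0,0,0]],
    [[0,0,0],[0,0,0]],
    [[0,0,0],[0,0,0]],
    [[0,0,0],[0,0,0]],
    [[0,0,0],[0,0,0]],
    [[0,0,0],[0,0,0]],
  ],
  jaw=0.0,
  squeeze=15,
)

```text
time_s: 13.8
tool_pos: [0.5039, -0.0097, 0.0524]
tool_rot: [-90.0, -0.1, 0.0]
force: [0.3, 0.5, 5.6]
grip_width: 0.0214
```

Call:
carry_out(
  targets=[
    [[0,-10,0],[0,0,0]],
    [[0,-30,0],[0,0,0]],
    [[0,-40,0],[0,0,0]],
    [[0,-40,0],[0,0,0]],
    [[0,-20,0],[0,0,0]],
    [[0,0,0],[0,0,0]],
    [[0,0,0],[0,0,0]],
  ],
)

```text
time_s: 14.5
tool_pos: [0.5028, -0.0097, 0.1914]
tool_rot: [-90.0, 0.0, 0.0]
force: [-0.0, -0.4, 0.4]
grip_width: 0.0215
```

```bash
python3 - <<'E'
from h import *
im,o=wcam();cv2.imwrite('pics/w8.png',im[:,:,::-1]);print(o['grip_width'],o['force'])
plan(o,.616,.209+.0185,.19)
E
```

```text
0.021530354227348013 [-0.029116   -0.44972696  0.39899626]
pose [ 0.5028 -0.0097  0.1914] [-9.003e+01  1.000e-02  1.000e-02] shift tool mm x,y,z [113.3   1.4 237.1]
```

View pics/w8.png

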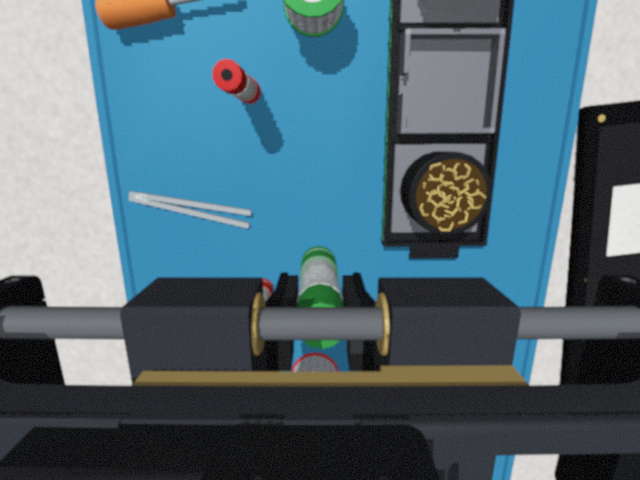

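Call:
carry_out(
  targets=[
    [[7,0,15],[0,0,0]],
    [[16,0,33],[0,0,0]],
    [[17,0,36],[0,0,0]],
    [[17,0,36],[0,0,0]],
    [[17,0,36],[0,0,0]],
    [[17,0,36],[0,0,0]],
    [[15,0,30],[0,0,0]],
    [[7,0,15],[0,0,0]],
    [[0,0,0],[0,0,0]],
    [[0,0,0],[0,0,0]],
    [[0,0,0],[0,0,0]],
  ],
)

```text
time_s: 15.65
tool_pos: [0.6157, 0.2256, 0.1906]
tool_rot: [-90.1, 0.1, -0.1]
force: [-0.8, -0.7, -0.6]
grip_width: 0.0214
```

```bash
python3 - <<'E'
from h import *
im,o=wcam();print(o['grip_width'],o['force'])
plan(o,.616,.209+.0185,.0595)
q=proj('wrist',cyl(.616,.209,.047,.0471,.038))
v=im[:,:,::-1].copy();cv2.polylines(v,[q[:48].astype(int)],True,(0,0,255),1);cv2.imwrite('pics/w9.png',v)
E
```

```text
0.02140041625321221 [-0.8165919  -0.68325021 -0.63746293]
pose [0.6157 0.2256 0.1906] [-9.01e+01  8.00e-02 -7.00e-02] shift tool mm x,y,z [  0.3 131.1   1.9]
```

View pics/w9.png

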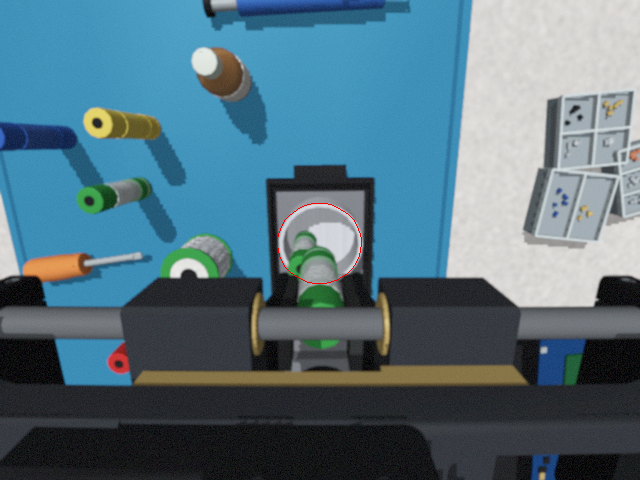

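Call:
carry_out(
  targets=[
    [[0,20,2],[0,0,0]],
    [[0,35,0],[0,0,0]],
    [[0,35,0],[0,0,0]],
    [[0,25,0],[0,0,0]],
    [[0,10,0],[0,0,0]],
    [[0,3,0],[0,0,0]],
    [[0,0,0],[0,0,0]],
    [[0,0,0],[0,0,0]],
  ],
)

```text
time_s: 16.5
tool_pos: [0.6171, 0.2298, 0.0653]
tool_rot: [-90.0, -0.2, -0.0]
force: [0.5, 0.4, 0.6]
grip_width: 0.0213
```

Call:
carry_out(
  targets=[
    [[0,1.5,0],[0,0,0]],
    [[0,0,0],[0,0,0]],
    [[0,0,0],[0,0,0]],
  ],
)

```text
time_s: 16.8
tool_pos: [0.6162, 0.2295, 0.0624]
tool_rot: [-90.0, -0.0, 0.0]
force: [-0.7, -0.3, -0.4]
grip_width: 0.0214
```

Call:
carry_out(
  targets=[
    [[0,1,0],[0,0,0]],
    [[0,0,0],[0,0,0]],
    [[0,0,0],[0,0,0]],
  ],
)

```text
time_s: 17.1
tool_pos: [0.6159, 0.2294, 0.0609]
tool_rot: [-90.0, 0.0, 0.0]
force: [-1.0, 0.6, -0.5]
grip_width: 0.0216
```

Call:
carry_out(
  targets=[
    [[0,1,-2],[0,0,0]],
    [[0,0,0],[0,0,0]],
    [[0,0,0],[0,0,0]],
  ],
)

```text
time_s: 17.4
tool_pos: [0.6162, 0.2279, 0.0606]
tool_rot: [-90.0, -0.0, 0.0]
force: [-0.8, 0.5, 4.0]
grip_width: 0.0218
```

Call:
carry_out(
  targets=[
    [[0,1,0],[0,0,0]],
    [[0,0,0],[0,0,0]],
    [[0,0,0],[0,0,0]],
  ],
)

```text
time_s: 17.7
tool_pos: [0.6163, 0.2282, 0.0605]
tool_rot: [-90.0, -0.1, 0.0]
force: [-3.1, 0.4, 7.8]
grip_width: 0.0216
```

Call:
carry_out(
  targets=[
    [[0,1,0],[0,0,0]],
    [[0,0,0],[0,0,0]],
    [[0,0,0],[0,0,0]],
  ],
)

```text
time_s: 18.0
tool_pos: [0.6164, 0.2285, 0.0604]
tool_rot: [-90.0, -0.1, 0.0]
force: [-2.7, 0.1, 13.4]
grip_width: 0.0218
```

Contact with the floor at 0.0605. Back off 2 mm of command and release.

Call:
carry_out(
  targets=[
    [[0,-2,0],[0,0,0]],
    [[0,0,0],[0,0,0]],
  ],
)

```text
time_s: 18.2
tool_pos: [0.6163, 0.2272, 0.0605]
tool_rot: [-90.0, -0.0, 0.0]
force: [-1.0, -0.2, 5.4]
grip_width: 0.0214
```

Call:
carry_out(
  targets=[
    [[0,0,0],[0,0,0]],
    [[0,0,0],[0,0,0]],
    [[0,0,0],[0,0,0]],
    [[0,0,0],[0,0,0]],
    [[0,0,0],[0,0,0]],
  ],
  jaw=0.5,
)

```text
time_s: 18.7
tool_pos: [0.6159, 0.2272, 0.0597]
tool_rot: [-90.0, 0.0, 0.0]
force: [0.6, -0.8, 0.7]
grip_width: 0.0428
```

Call:
carry_out(
  targets=[
    [[0,-15,0],[0,0,0]],
    [[0,-30,0],[0,0,0]],
    [[0,-40,0],[0,0,0]],
    [[0,-40,0],[0,0,0]],
    [[0,0,0],[0,0,0]],
    [[0,0,0],[0,0,0]],
    [[0,0,0],[0,0,0]],
  ],
)

```text
time_s: 19.4
tool_pos: [0.6155, 0.227, 0.1844]
tool_rot: [-90.1, 0.1, 0.0]
force: [-0.7, -0.6, -0.6]
grip_width: 0.0434
```

```bash
python3 look.py w10 .4371 .2551 .19
```

```text
pred cen [108.7 197.7]
0.97 [116.3 125.7] fit [0.4528 0.3133]
0.9 [108.7 196.8] fit [0.4373 0.2559]
0.85 [319.2 234.1] fit [0.6158 0.2245]
0.71 [300.5 262.9] fit [0.5993 0.1978]
0.64 [ 33.4 137.9] fit [0.3817 0.3043]
pose [0.6155 0.227  0.1844] [-9.005e+01  6.000e-02  1.000e-02] shift tool mm x,y,z [-178.4   -5.6   28.2]
grip 0.04344622838074512 [-0.73209784 -0.63152665 -0.55803449]
```

View pics/w10.png

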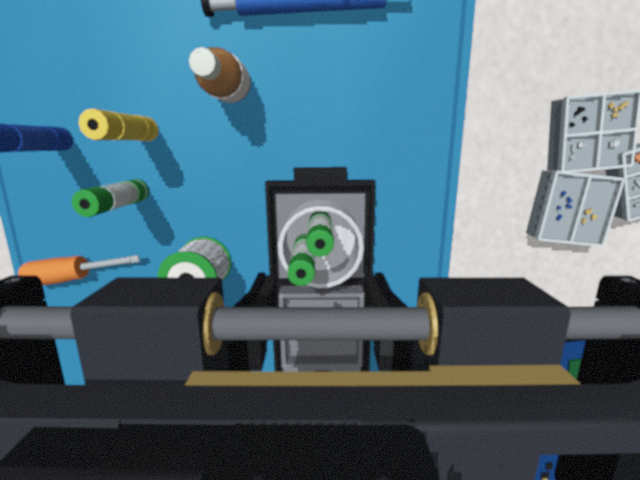

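Call:
carry_out(
  targets=[
    [[-30,-5,5],[0,0,0]],
    [[-30,0,5],[0,0,0]],
    [[-30,0,5],[0,0,0]],
    [[-30,0,5],[0,0,0]],
    [[-30,0,5],[0,0,0]],
    [[-28,0,4],[0,0,0]],
    [[0,0,0],[0,0,0]],
    [[0,0,0],[0,0,0]],
    [[0,0,0],[0,0,0]],
  ],
)

```text
time_s: 20.4
tool_pos: [0.4388, 0.2557, 0.1897]
tool_rot: [-90.0, 0.0, -0.1]
force: [-0.1, -0.2, 0.1]
grip_width: 0.0438
```

```bash
python3 look.py w11 .4373 .2555 .051
```

```text
pred cen [317.1 230.2]
0.92 [336.3 162.8] fit [0.4525 0.3136]
0.84 [521.9 264.2] fit [0.6236 0.2226]
0.73 [486.2 271.2] fit [0.5915 0.216 ]
0.64 [236.  172.1] fit [0.3702 0.3052]
0.56 [316.2 230. ] fit [0.4366 0.2556]
pose [0.4388 0.2557 0.1897] [-9.e+01  2.e-02 -6.e-02] shift tool mm x,y,z [ -1.5 138.7  -0.2]
grip 0.043787271729069065 [-0.13935243 -0.1663765   0.13496949]
```

View pics/w11.png

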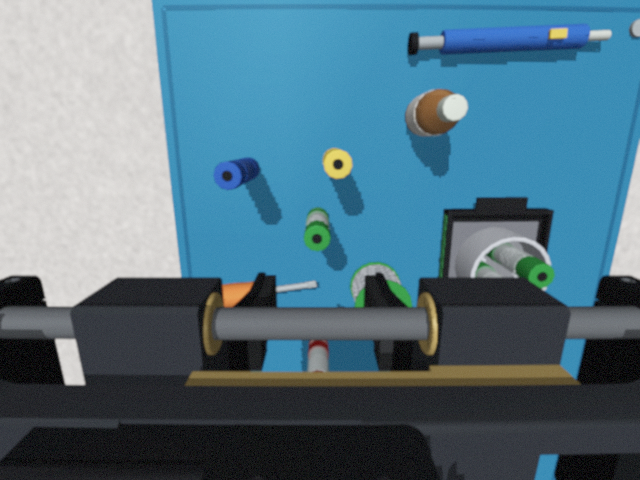

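Call:
carry_out(
  targets=[
    [[-2,25,0],[0,0,0]],
    [[0,40,0],[0,0,0]],
    [[0,40,0],[0,0,0]],
    [[0,23,0],[0,0,0]],
    [[0,10,0],[0,0,0]],
    [[0,0,0],[0,0,0]],
  ],
)

```text
time_s: 21.1
tool_pos: [0.4354, 0.2561, 0.0508]
tool_rot: [-90.0, 0.2, -0.0]
force: [0.7, -0.2, -0.8]
grip_width: 0.0438
```

Call:
carry_out(
  targets=[
    [[0,0,0],[0,0,0]],
    [[0,0,0],[0,0,0]],
    [[0,0,0],[0,0,0]],
    [[0,0,0],[0,0,0]],
    [[0,0,0],[0,0,0]],
    [[0,0,0],[0,0,0]],
    [[0,0,0],[0,0,0]],
  ],
  jaw=0.0,
  squeeze=15,
)

```text
time_s: 21.8
tool_pos: [0.4368, 0.2567, 0.0529]
tool_rot: [-90.0, -0.1, 0.0]
force: [-0.3, 0.2, 6.6]
grip_width: 0.0214
```

Call:
carry_out(
  targets=[
    [[0,-10,0],[0,0,0]],
    [[0,-30,0],[0,0,0]],
    [[0,-40,0],[0,0,0]],
    [[0,-40,0],[0,0,0]],
    [[0,-20,0],[0,0,0]],
    [[0,0,0],[0,0,0]],
    [[0,0,0],[0,0,0]],
  ],
)

```text
time_s: 22.5
tool_pos: [0.4358, 0.2561, 0.1919]
tool_rot: [-90.0, -0.0, 0.0]
force: [-1.0, 0.0, 0.2]
grip_width: 0.0215
```

Call:
carry_out(
  targets=[
    [[0,0,0],[0,-8.5,0]],
    [[0,0,0],[0,-8.5,0]],
    [[0,0,0],[0,-8.5,0]],
    [[0,0,0],[0,-8.5,0]],
    [[0,0,0],[0,-8.5,0]],
    [[0,0,0],[0,-8.5,0]],
    [[0,0,0],[0,-8.5,0]],
    [[0,0,0],[0,-0.5,0]],
    [[0,0,0],[0,0,0]],
    [[0,0,0],[0,0,0]],
  ],
)

```text
time_s: 23.5
tool_pos: [0.4356, 0.2562, 0.1914]
tool_rot: [-90.0, 0.1, 59.9]
force: [-0.7, 0.6, -1.2]
grip_width: 0.0215
```

```bash
python3 - <<'E'
from h import *
im,o=wcam();cv2.imwrite('pics/w12.png',im[:,:,::-1]);print(o['grip_width'],o['force'])
plan(o,.632,.2,.2)
E
```

```text
0.021513784865425097 [-0.65026723  0.59207549 -1.2264093 ]
pose [0.4356 0.2562 0.1914] [-8.995e+01  5.000e-02  5.988e+01] shift tool mm x,y,z [  50.    -8.6 -198. ]
```

View pics/w12.png

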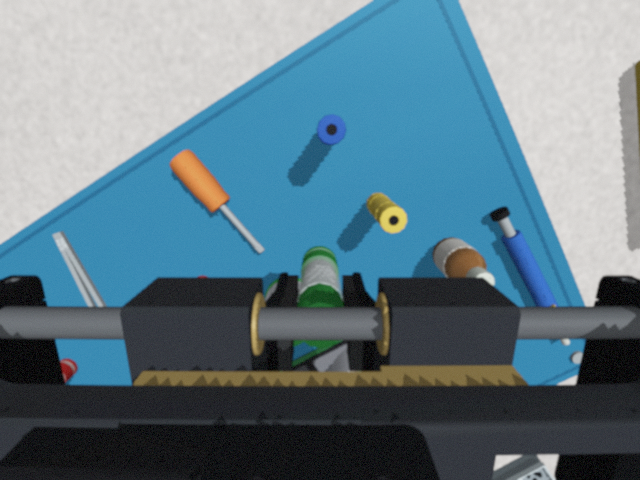

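Call:
carry_out(
  targets=[
    [[4,-4,-15],[0,0,0]],
    [[8,-4,-30],[0,0,0]],
    [[9,0,-36],[0,0,0]],
    [[9,0,-36],[0,0,0]],
    [[9,0,-36],[0,0,0]],
    [[7,0,-30],[0,0,0]],
    [[4,0,-15],[0,0,0]],
    [[0,0,0],[0,0,0]],
    [[0,0,0],[0,0,0]],
    [[0,0,0],[0,0,0]],
  ],
)

```text
time_s: 24.55
tool_pos: [0.6312, 0.2018, 0.2001]
tool_rot: [-90.0, 0.0, 60.1]
force: [-0.2, 0.6, -0.3]
grip_width: 0.0212
```

```bash
python3 - <<'E'
from h import *
im,o=wcam();print(o['grip_width'],o['force'])
plan(o,.632,.2,.0605)
q=proj('wrist',cyl(.616,.209,.047,.0471,.038))
v=im[:,:,::-1].copy();cv2.polylines(v,[q[:48].astype(int)],True,(0,0,255),1);cv2.imwrite('pics/w13.png',v)
E
```

```text
0.021217751196947788 [-0.23169455  0.56489391 -0.31999742]
pose [0.6312 0.2018 0.2001] [-8.998e+01  2.000e-02  6.010e+01] shift tool mm x,y,z [ -1.2 139.6  -1.6]
```

View pics/w13.png

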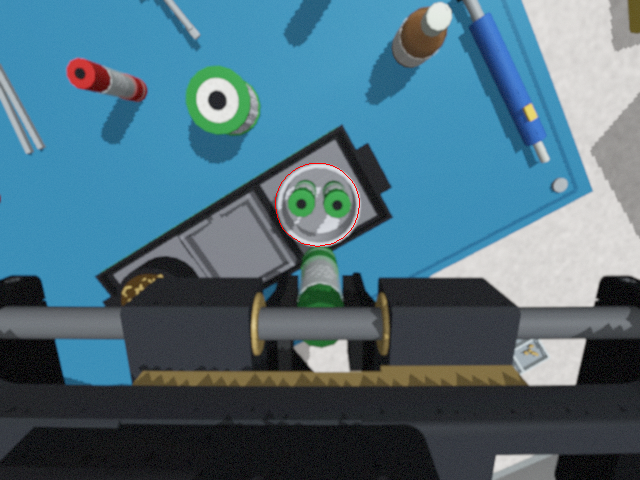

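Call:
carry_out(
  targets=[
    [[-1,20,-1.5],[0,0,0]],
    [[0,35,0],[0,0,0]],
    [[0,35,0],[0,0,0]],
    [[0,25,0],[0,0,0]],
    [[0,12,0],[0,0,0]],
    [[0,6,0],[0,0,0]],
    [[0,3,0],[0,0,0]],
    [[0,0,0],[0,0,0]],
    [[0,0,0],[0,0,0]],
    [[0,0,0],[0,0,0]],
  ],
)

```text
time_s: 25.6
tool_pos: [0.6339, 0.1994, 0.0651]
tool_rot: [-90.1, -0.1, 60.0]
force: [-1.1, -0.5, -0.5]
grip_width: 0.0214
```

Call:
carry_out(
  targets=[
    [[0,1,0],[0,0,0]],
    [[0,0,0],[0,0,0]],
    [[0,0,0],[0,0,0]],
  ],
)

```text
time_s: 25.9
tool_pos: [0.6333, 0.1991, 0.063]
tool_rot: [-90.0, 0.0, 60.0]
force: [-1.2, -0.3, -1.4]
grip_width: 0.0217
```

Call:
carry_out(
  targets=[
    [[0,1,0],[0,0,0]],
    [[0,0,0],[0,0,0]],
    [[0,0,0],[0,0,0]],
  ],
)

```text
time_s: 26.2
tool_pos: [0.6332, 0.1991, 0.0619]
tool_rot: [-90.0, 0.0, 60.0]
force: [-0.2, -0.4, -0.3]
grip_width: 0.0215
```

Call:
carry_out(
  targets=[
    [[0,1,1.5],[0,0,0]],
    [[0,0,0],[0,0,0]],
    [[0,0,0],[0,0,0]],
  ],
)

```text
time_s: 26.5
tool_pos: [0.632, 0.2, 0.0611]
tool_rot: [-90.0, -0.0, 60.0]
force: [-0.0, 0.7, 0.8]
grip_width: 0.0216
```

Call:
carry_out(
  targets=[
    [[0,1,0],[0,0,0]],
    [[0,0,0],[0,0,0]],
    [[0,0,0],[0,0,0]],
  ],
)

```text
time_s: 26.8
tool_pos: [0.6322, 0.2, 0.061]
tool_rot: [-90.0, -0.0, 60.0]
force: [-1.4, -1.0, 5.8]
grip_width: 0.0219
```

Call:
carry_out(
  targets=[
    [[0,0,0],[0,0,0]],
    [[0,0,0],[0,0,0]],
    [[0,0,0],[0,0,0]],
    [[0,0,0],[0,0,0]],
    [[0,0,0],[0,0,0]],
  ],
  jaw=0.45,
)

```text
time_s: 27.3
tool_pos: [0.6319, 0.1998, 0.0598]
tool_rot: [-90.0, 0.0, 60.0]
force: [0.4, -0.5, 1.1]
grip_width: 0.0386
```

Call:
carry_out(
  targets=[
    [[0,-15,0],[0,0,0]],
    [[0,-30,0],[0,0,0]],
    [[0,-40,0],[0,0,0]],
    [[0,-40,0],[0,0,0]],
    [[0,0,0],[0,0,0]],
    [[0,0,0],[0,0,0]],
  ],
)

```text
time_s: 27.9
tool_pos: [0.6326, 0.2004, 0.1872]
tool_rot: [-90.1, -0.1, 60.0]
force: [-0.2, -0.7, 0.2]
grip_width: 0.0391
```

Call:
carry_out(
  targets=[
    [[0,0,0],[0,8.5,0]],
    [[0,0,0],[0,8.5,0]],
    [[0,0,0],[0,8.5,0]],
    [[0,0,0],[0,8.5,0]],
    [[0,0,0],[0,8.5,0]],
    [[0,0,0],[0,8.5,0]],
    [[0,0,0],[0,8.5,0]],
    [[0,0,0],[0,0.5,0]],
    [[0,0,0],[0,0,0]],
    [[0,0,0],[0,0,0]],
  ],
  jaw=1.0,
)

```text
time_s: 28.9
tool_pos: [0.6317, 0.1998, 0.1844]
tool_rot: [-90.0, 0.1, 0.2]
force: [-0.1, 0.6, -0.2]
grip_width: 0.087
```

```bash
python3 - <<'E'
from h import *
im,o=wcam();print(o['grip_width'],o['force'])
plan(o,.4977,.1812,.19)
v=im[:,:,::-1].copy()
q=proj('wrist',cyl(.4977,.1812,.002,.056,.027))
for i in(0,48):cv2.polylines(v,[q[i:i+48].astype(int)],True,(0,0,255),1)
cv2.imwrite('pics/w14.png',v)
for r in env.outline_of('wrist','reel_green'):
    ys,xs=np.nonzero(r['mask']);u=np.array([xs.mean(),ys.mean()])
    q=least_squares(lambda p:hc('wrist',cyl(p[0],p[1],.002,.056,.027))-u,[.4977,.1812],diff_step=1e-4)
    print(round(r['p'],2),u.round(1),'fit',q.x.round(4))
im=env.read_camera('top');cv2.imwrite('pics/top14.png',im[:,:,::-1])
im=env.read_camera('side');cv2.imwrite('pics/side14.png',cv2.resize(im[110:290,200:440,::-1],None,fx=3,fy=3))
E
```

```text
0.08696985261438066 [-0.12778439  0.55348581 -0.16327157]
pose [0.6317 0.1998 0.1844] [-9.002e+01  6.000e-02  1.600e-01] shift tool mm x,y,z [-134.    -5.6  -18.2]
0.92 [173.6 243.8] fit [0.4975 0.1819]
```

View pics/w14.png

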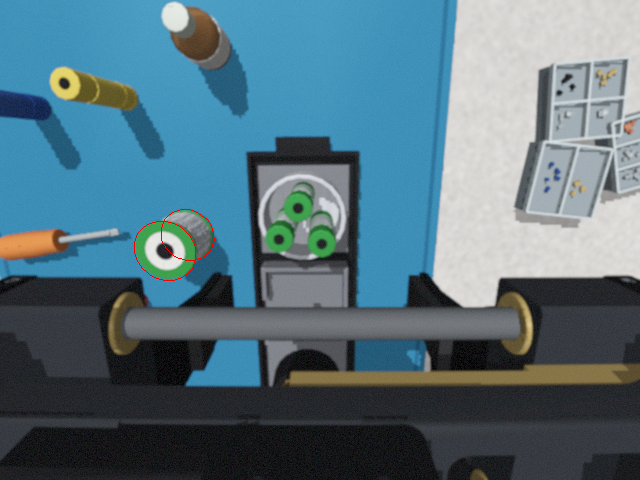

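View pics/side14.png

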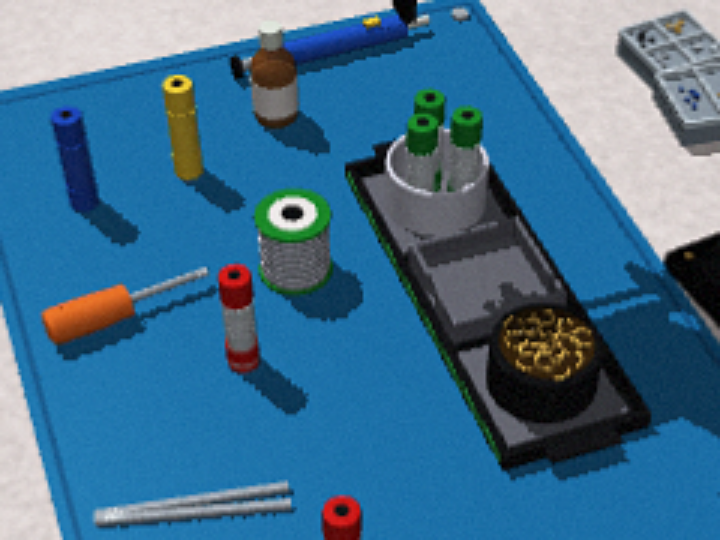

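Call:
carry_out(
  targets=[
    [[-30,-5,-4],[0,0,0]],
    [[-30,0,-4],[0,0,0]],
    [[-30,0,-4],[0,0,0]],
    [[-30,0,-4],[0,0,0]],
    [[-14,0,-2],[0,0,0]],
  ],
)

```text
time_s: 29.6
tool_pos: [0.4956, 0.1818, 0.1899]
tool_rot: [-90.1, 0.0, 0.1]
force: [-0.5, 0.6, -1.1]
grip_width: 0.0869
```

Call:
carry_out(
  targets=[
    [[0,0,0],[0,8.5,0]],
    [[0,0,0],[0,8.5,0]],
    [[0,0,0],[0,8.5,0]],
    [[0,0,0],[0,8.5,0]],
    [[0,0,0],[0,8.5,0]],
    [[0,0,0],[0,8.5,0]],
    [[0,0,0],[0,8.5,0]],
    [[0,0,0],[0,0.5,0]],
    [[0,0,0],[0,0,0]],
    [[0,0,0],[0,0,0]],
  ],
)

```text
time_s: 30.6
tool_pos: [0.498, 0.1819, 0.19]
tool_rot: [-90.0, -0.0, -59.8]
force: [0.1, -0.1, 0.2]
grip_width: 0.0869
```

```bash
python3 - <<'E'
from h import *
im,o=wcam()
v=im[:,:,::-1].copy()
q=proj('wrist',cyl(.4976,.1815,.002,.056,.027))
for i in(0,48):cv2.polylines(v,[q[i:i+48].astype(int)],True,(0,0,255),1)
cv2.imwrite('pics/w15.png',v)
for r in env.outline_of('wrist','reel_green'):
    ys,xs=np.nonzero(r['mask']);u=np.array([xs.mean(),ys.mean()])
    q=least_squares(lambda p:hc('wrist',cyl(p[0],p[1],.002,.056,.027))-u,[.4977,.1812],diff_step=1e-4)
    print(round(r['p'],2),u.round(1),'fit',q.x.round(4))
plan(o,.4976,.1815,.025)
E
```

```text
0.65 [318.5 226.2] fit [0.4974 0.1829]
pose [0.498  0.1819 0.19  ] [-90.    -0.   -59.83] shift tool mm x,y,z [  0.2 165.   -0.5]
```

View pics/w15.png

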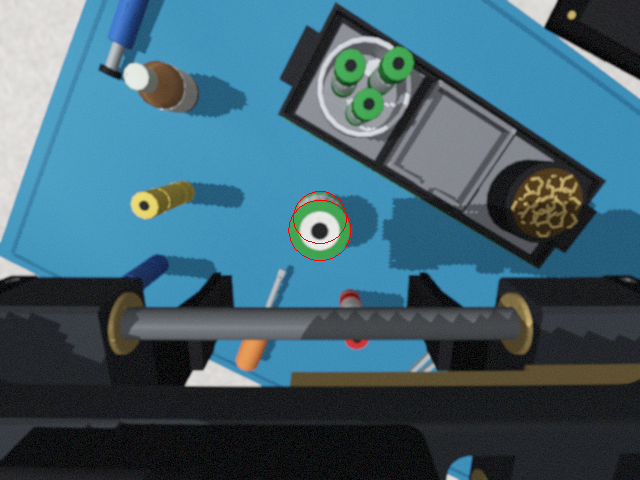

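Call:
carry_out(
  targets=[
    [[0,30,0],[0,0,0]],
    [[0,40,0],[0,0,0]],
    [[0,40,0],[0,0,0]],
    [[0,32,0],[0,0,0]],
    [[0,15,0],[0,0,0]],
    [[0,8,0],[0,0,0]],
    [[0,0,0],[0,0,0]],
    [[0,0,0],[0,0,0]],
  ],
)

```text
time_s: 31.5
tool_pos: [0.4992, 0.1823, 0.0264]
tool_rot: [-89.9, -0.0, -60.0]
force: [-0.7, 0.3, 1.1]
grip_width: 0.0871
```

Call:
carry_out(
  targets=[
    [[0,0,0],[0,0,0]],
    [[0,0,0],[0,0,0]],
    [[0,0,0],[0,0,0]],
    [[0,0,0],[0,0,0]],
    [[0,0,0],[0,0,0]],
    [[0,0,0],[0,0,0]],
    [[0,0,0],[0,0,0]],
    [[0,0,0],[0,0,0]],
  ],
  jaw=0.0,
  squeeze=30,
)

```text
time_s: 32.3
tool_pos: [0.498, 0.1818, 0.0251]
tool_rot: [-90.0, -0.0, -60.0]
force: [-0.8, -0.0, 1.6]
grip_width: 0.0534
```

Call:
carry_out(
  targets=[
    [[0,-8,0],[0,0,0]],
    [[0,-15,0],[0,0,0]],
    [[0,-30,0],[0,0,0]],
    [[0,-30,0],[0,0,0]],
    [[0,-20,0],[0,0,0]],
    [[0,-8,0],[0,0,0]],
    [[0,0,0],[0,0,0]],
    [[0,0,0],[0,0,0]],
  ],
)

```text
time_s: 33.1
tool_pos: [0.4974, 0.1814, 0.1353]
tool_rot: [-90.1, 0.0, -60.0]
force: [-2.4, -0.3, -2.0]
grip_width: 0.0532
```

Call:
carry_out(
  targets=[
    [[0,0,0],[0,-6,0]],
    [[0,0,0],[0,-8,0]],
    [[0,0,0],[0,-8,0]],
    [[0,0,0],[0,-8,0]],
    [[0,0,0],[0,-8,0]],
    [[0,0,0],[0,-8,0]],
    [[0,0,0],[0,-8,0]],
    [[0,0,0],[0,-5,0]],
    [[0,0,0],[0,0,0]],
    [[0,0,0],[0,0,0]],
  ],
)

```text
time_s: 34.1
tool_pos: [0.4973, 0.1815, 0.135]
tool_rot: [-90.0, 0.1, -1.1]
force: [0.2, 0.3, -2.4]
grip_width: 0.0531
```

```bash
python3 - <<'E'
from h import *
im,o=wcam();cv2.imwrite('pics/w16.png',im[:,:,::-1]);print(o['grip_width'],o['force'])
plan(o,.615,.113,.14)
E
```

```text
0.05312902608788584 [ 0.17072886  0.30264377 -2.36664305]
pose [0.4973 0.1815 0.135 ] [-90.02   0.11  -1.11] shift tool mm x,y,z [119.   -5.  -66.3]
```

View pics/w16.png

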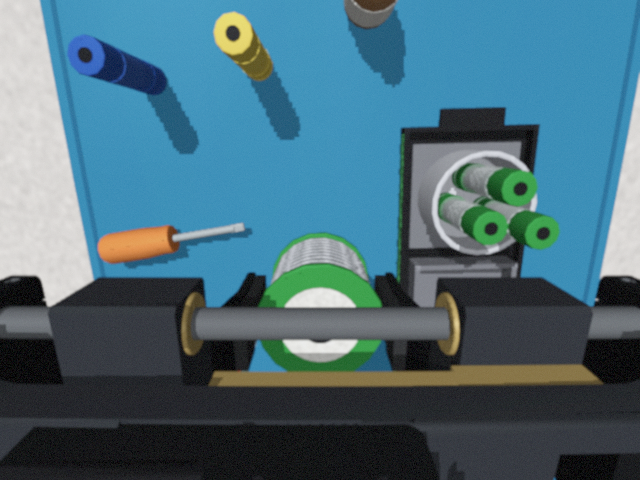

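Call:
carry_out(
  targets=[
    [[10,0,-6],[0,0,0]],
    [[20,0,-11],[0,0,0]],
    [[25,0,-14],[0,0,0]],
    [[25,0,-14],[0,0,0]],
    [[22,0,-12],[0,0,0]],
    [[12,0,-6],[0,0,0]],
    [[6,0,-3],[0,0,0]],
    [[0,0,0],[0,0,0]],
    [[0,0,0],[0,0,0]],
    [[0,0,0],[0,0,0]],
  ],
)

```text
time_s: 35.15
tool_pos: [0.6159, 0.1149, 0.1362]
tool_rot: [-90.0, 0.0, -0.9]
force: [-0.1, 0.5, -1.8]
grip_width: 0.053
```

```bash
python3 - <<'E'
from h import *
im,o=wcam();print(o['grip_width'],o['force'])
plan(o,.616,.1138,.04)
v=im[:,:,::-1].copy()
a=np.deg2rad(-.9)
P=[[.616+sx*.042*np.cos(a)-sy*.042*np.sin(a),.1138+sx*.042*np.sin(a)+sy*.042*np.cos(a),.026] for sx,sy in((1,1),(1,-1),(-1,-1),(-1,1))]
cv2.polylines(v,[proj('wrist',P).astype(int)],True,(0,0,255),1)
cv2.imwrite('pics/w17.png',v)
t=env.read_camera('top')[:,:,::-1].copy();cv2.polylines(t,[proj('top',P).astype(int)],True,(0,0,255),1)
s=env.read_camera('side')[:,:,::-1].copy();cv2.polylines(s,[proj('side',P).astype(int)],True,(0,0,255),1)
cv2.imwrite('pics/ts17.png',np.hstack([cv2.resize(x,None,fx=3,fy=3) for x in(t[130:260,180:310],s[110:240,270:400])]))
E
```

```text
0.05302017967919172 [-0.05231709  0.45787213 -1.75627839]
pose [0.6159 0.1149 0.1362] [-9.0e+01  1.0e-02 -8.8e-01] shift tool mm x,y,z [ 0.1 96.2 -1.1]
```

View pics/w17.png

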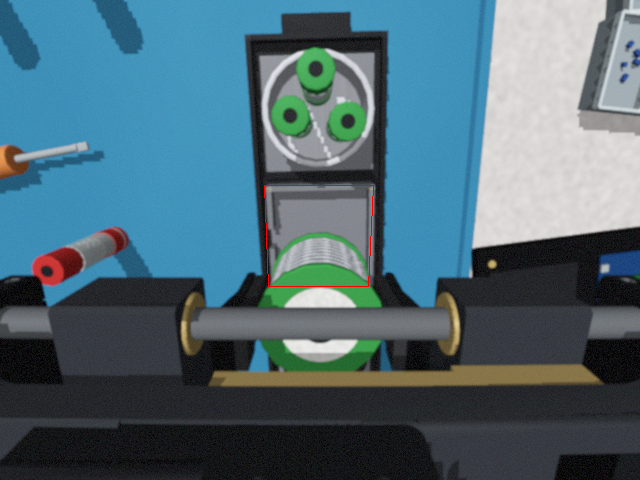

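View pics/ts17.png

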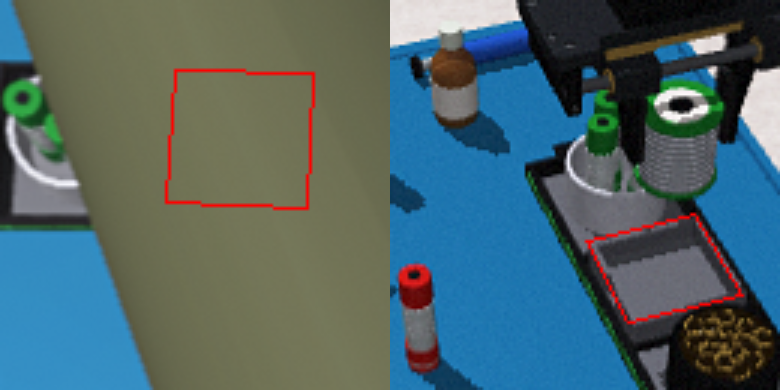

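Call:
carry_out(
  targets=[
    [[0,20,-1],[0,0,0]],
    [[0,30,0],[0,0,0]],
    [[0,25,0],[0,0,0]],
    [[0,12,0],[0,0,0]],
    [[0,6,0],[0,0,0]],
    [[0,3,0],[0,0,0]],
    [[0,0,0],[0,0,0]],
    [[0,0,0],[0,0,0]],
    [[0,0,0],[0,0,0]],
  ],
)

```text
time_s: 36.2
tool_pos: [0.6175, 0.1129, 0.0411]
tool_rot: [-90.0, -0.1, -1.0]
force: [-0.2, -0.2, -2.1]
grip_width: 0.0535
```

Call:
carry_out(
  targets=[
    [[0,2,0],[0,0,0]],
    [[0,0,0],[0,0,0]],
    [[0,0,0],[0,0,0]],
  ],
)

```text
time_s: 36.5
tool_pos: [0.6168, 0.1127, 0.038]
tool_rot: [-90.0, 0.0, -1.0]
force: [-0.4, -0.3, -2.2]
grip_width: 0.0535
```

Call:
carry_out(
  targets=[
    [[0,2,0],[0,0,0]],
    [[0,0,0],[0,0,0]],
    [[0,0,0],[0,0,0]],
  ],
)

```text
time_s: 36.8
tool_pos: [0.6167, 0.1127, 0.0359]
tool_rot: [-90.0, 0.0, -1.0]
force: [0.6, -0.3, -1.8]
grip_width: 0.0533
```

Call:
carry_out(
  targets=[
    [[0,1,0],[0,0,0]],
    [[0,0,0],[0,0,0]],
    [[0,0,0],[0,0,0]],
  ],
)

```text
time_s: 37.1
tool_pos: [0.6168, 0.1127, 0.035]
tool_rot: [-90.0, 0.0, -1.0]
force: [-0.4, -0.6, -2.4]
grip_width: 0.0535
```

Call:
carry_out(
  targets=[
    [[0,1,0],[0,0,0]],
    [[0,0,0],[0,0,0]],
    [[0,0,0],[0,0,0]],
  ],
)

```text
time_s: 37.4
tool_pos: [0.6168, 0.1128, 0.034]
tool_rot: [-90.0, 0.0, -1.0]
force: [-0.1, 0.0, -2.6]
grip_width: 0.0533
```

Call:
carry_out(
  targets=[
    [[0,1,0],[0,0,0]],
    [[0,0,0],[0,0,0]],
    [[0,0,0],[0,0,0]],
  ],
)

```text
time_s: 37.7
tool_pos: [0.617, 0.1128, 0.0332]
tool_rot: [-90.0, -0.0, -1.0]
force: [0.3, -0.1, -1.2]
grip_width: 0.0536
```

Call:
carry_out(
  targets=[
    [[0,1,0],[0,0,0]],
    [[0,0,0],[0,0,0]],
    [[0,0,0],[0,0,0]],
  ],
)

```text
time_s: 38.0
tool_pos: [0.617, 0.1128, 0.0332]
tool_rot: [-90.0, -0.0, -1.0]
force: [-1.8, -1.3, 6.1]
grip_width: 0.0532
```

Call:
carry_out(
  targets=[
    [[0,0,0],[0,0,0]],
    [[0,0,0],[0,0,0]],
    [[0,0,0],[0,0,0]],
    [[0,0,0],[0,0,0]],
    [[0,0,0],[0,0,0]],
    [[0,0,0],[0,0,0]],
  ],
  jaw=0.85,
)

```text
time_s: 38.6
tool_pos: [0.6168, 0.1128, 0.0319]
tool_rot: [-90.0, 0.0, -1.0]
force: [-0.5, -0.7, -1.5]
grip_width: 0.0742
```

Call:
carry_out(
  targets=[
    [[0,-10,0],[0,0,0]],
    [[0,-30,0],[0,0,0]],
    [[0,-40,0],[0,0,0]],
    [[0,-40,0],[0,0,0]],
    [[0,-40,0],[0,0,0]],
    [[0,0,-40],[0,0,0]],
    [[0,0,-40],[0,0,0]],
    [[0,0,-40],[0,0,0]],
    [[0,0,-40],[0,0,0]],
    [[0,0,-40],[0,0,0]],
    [[0,0,0],[0,0,0]],
    [[0,0,0],[0,0,0]],
  ],
)

```text
time_s: 39.8
tool_pos: [0.6134, -0.0885, 0.1926]
tool_rot: [-90.0, -0.0, -1.2]
force: [-0.9, 1.3, -0.3]
grip_width: 0.074
```

Call:
carry_out(
  targets=[
    [[0,0,-40],[0,0,0]],
    [[0,0,-40],[0,0,0]],
    [[0,0,-40],[0,0,0]],
    [[0,0,-40],[0,0,0]],
    [[0,0,0],[0,0,0]],
    [[0,0,0],[0,0,0]],
    [[0,0,0],[0,0,0]],
    [[0,0,0],[0,0,0]],
  ],
)

```text
time_s: 40.6
tool_pos: [0.6114, -0.2442, 0.1925]
tool_rot: [-90.0, -0.0, -0.8]
force: [-0.1, 0.5, 0.3]
grip_width: 0.074
```

```bash
python3 - <<'E'
from h import *
o=env.get_obs();print(o['time_s'],o['tool_pos'],o['force'])
t=env.read_camera('top')[:,:,::-1];s=env.read_camera('side')[:,:,::-1]
cv2.imwrite('pics/top20.png',cv2.resize(t[110:340,60:540],None,fx=1.6,fy=1.6));cv2.imwrite('pics/side20.png',cv2.resize(s[100:400,180:480],None,fx=2,fy=2))
E
```

```text
40.6 [ 0.61143178 -0.24422286  0.1925144 ] [-0.08379565  0.52232325  0.33701469]
```

View pics/top20.png

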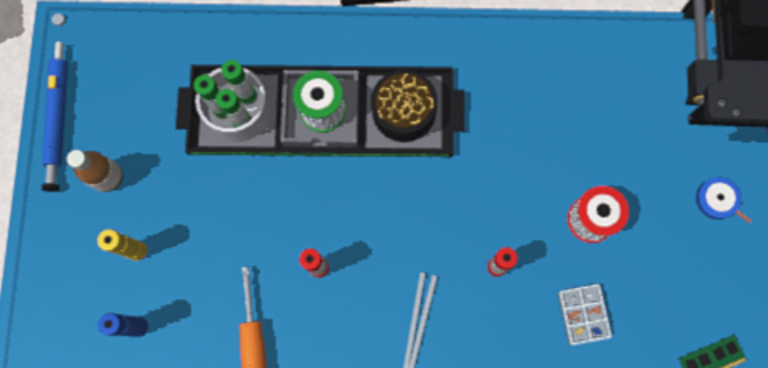

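View pics/side20.png

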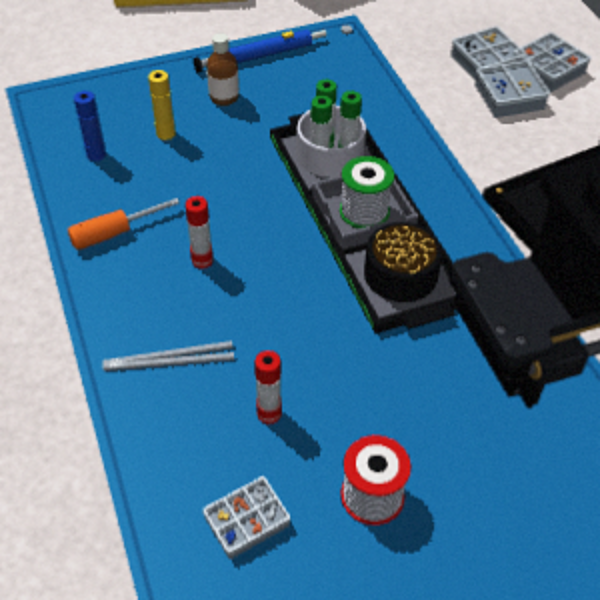

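All three tubes stand in the pot (top crop ~(220,85)) and the green reel stands in the bay (318,95). The red pieces are untouched and the gripper is clear.

```bash
python3 -c "
from cell import env
print(env.sign_off())"
```

```text
the job is handed in; nothing more can be done
None
```

The job is done and handed in at about 41 s of the 115 s allowed. The three green-capped tubes stand upright in a triangle in the aluminium pot. The green reel stands on its flange in the grey bay.

- **Placing:** I lowered each piece until the force reading showed it touching the floor, then released it. The highest reading was about 13 N, on the second tube.
- **Last checks:** The final top and side pictures show all four pieces upright in place. The red tubes, the red reel and the blue and yellow look-alikes are in their original spots, and the gripper is well clear.
- **Disagreements:** The network also labelled the blue and yellow tubes as `tube_green`. I ruled them out by colour. The top and side cameras differed by 1–3 mm on piece positions, and the wrist camera confirmed the combined values.

No check failed.

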